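# Kit the feed-unit parts into the picture tray

### The arm

A 6-joint arm with a two-finger parallel gripper is mounted at the origin on the work surface. World frame = base frame: x ahead of the robot, y to its left, z up, the work surface at z = 0. Lengths are in m, angles in rad, forces in N, time in s.
With the tool pointing down it reaches from about 0.35 to 0.875 m from the base axis. Payload 4.2 kg.
Tool frame: the origin (TCP) lies at the very end of the fingers, on their centre line; the grasp point (between the pads) lies 19 mm behind it (env.grasp_offset is the z of the grasp point in the tool frame, in m); z points along the fingers, y is the line along which they close (so a half turn about z gives the same grasp; the last joint's range is limited). The gripper opens to 85 mm and grips with 20 to 120 N. Pads are 22 mm wide; open, the fingers measure 114 mm over their backs; the gripper's body (76 mm by 85 mm) begins 54 mm behind the grasp point. The pads swing forward as they close: fully open they stand 13 mm farther back than shut.
Start: joints at [-0.872, 0.385, 0.008, 0, -1.194, -0.259], TCP at [0.266, -0.565, 0.231] pointing down, gripper open.
Joint ranges: [-3.14, 3.14], [-1.21, 2.06], [-1.07, 1.41], [-3.16, 2.05], [-2.99, -0.16], [-3.1, 3.1]. Speed limits (rad/s): [2.79, 2.79, 3.14, 3.14, 3.14, 3.14].

### API

Orientations are given as a rotation vector (axis times angle).
In Python, from bench import env, imaging, ticket gives the robot as it stands. The module is installed in compiled form; this text tells all that it offers.
- The arm moves only by the tool servo_tool, never from a script. Its argument "series" is text: rows parted by semicolons, each of 6 numbers parted by spaces: the shift along the tool's x, y, z as a fraction of full scale, then the turn, a rotation vector about the tool's x, y, z as a fraction of full scale. In form: x y z rx ry rz; .... A call has 1 to 12 rows; each row shifts and turns the commanded pose from where the row before left it, along the tool's axes as they then stand; what a row does not reach is not made up. Full scale, the value 1, is 50 mm for a shift and 90 degrees for a turn. A row lasts 1/10 s, in which the tool goes at most 50 mm and 8.59 degrees, less where a joint would pass 70% of its speed; a pose out of reach is approached as far as the arm can. A call with a number of a shift or a turn outside -1 to 1 is refused whole. A call with a gripper value outside its range is refused whole. "jaw" is the opening, from 0 (shut) to 1 (fully open), set as the call begins (left out, the last holds). The fingers move at their own pace and stop on an object; the grip force is fixed at half the most. Time passes only in rows, so rows that do not move let the fingers close. It gives the time, the measured TCP pose, the force, the opening and the grip force at its end, in the units of the state.
- env.read_state(): the state, without advancing time (a new reading comes with each control period).
- imaging.snapshot(name): name is "scene" or "top" or "wrist"; returns (picture, depth): 400x640x3 uint8, red, green, blue; 400x640 float32, m along the optical axis (not along the pixel's ray), 0 where there is no reading.
- imaging.camera_model(name): a dict with "fx", "fy", "cx", "cy" (pixels), "dist" ([k1, k2, p1, p2, k3] as OpenCV has them; the pictures are not rectified), "R" (3x3) and "t" (3): a world point X has camera coordinates R X + t. Camera axes: x right, y down, z forward; pixel columns grow to the right and rows downward; lengths in m; the calibration is good to about 2 mm. A picture is of the moment at which its call begins: read the wrist's pose just before it. camera_model takes no time and is no camera call; for the wrist camera it gives the pose at the moment of the call.
- ticket.job_done(): hands the job in; it is judged then, once.
The state is a dict: "time": time; "joints": joint angles; "joint_vel": joint speeds; "tau": joint torques, N m; "position": TCP position; "tool_rot": TCP orientation; "contact_force": force on the tool from outside, world axes, zero at the start; "wrist_torque": the same for the moment, N m; "width": finger opening in m; "gripper_force": force on a finger pad.
Only numpy, scipy, OpenCV 4.12 (cv2) and the standard library are available. Lean on these libraries where they do the work, as an engineer would, in place of code of your own. Each camera call takes 0.05 s, during which the arm holds its last target. There are 200 camera calls.

### The job

Make up the kit for the next machine: put the motor with the brass pinion, the white gear with the blue hub, the cooling fan and the bearing block into the blue tray, each in the compartment whose card shows its picture. Stand each one upright and flat in the middle of its card (turned any way), setting it down rather than dropping it. Leave the bare-shaft motor and the all-white gear where they are: they belong to another kit.

Things in the scene. Friction and masses are not known exactly. Their poses are not given: they have to be found in the camera images.
- motor: Stepper motor with brass pinion: silver top, black middle, body 42 x 42 mm, 38 mm tall; the pinion (22 mm across the teeth) stands on the top, up to 57 mm. 0.19 to 0.33 kg. Origin: centre of underside, z up. x, y square to its sides; grip two facing sides. Starts upright on the bench (underside at z 0), any yaw. All six parts are loose, 90 mm or more between centres, on the right of the bench.
- gear: White toothed gear with a BLUE hub: disc 59 mm over the teeth, 12 mm thick; round blue hub 24 mm in diameter, from 12 to 36 mm above the underside: grip it there. About 0.06 kg. Origin: centre of underside, z up. Starts upright on the bench (underside at z 0), any yaw.
- fan: Cooling fan: black square block 40 x 40 mm, 28 mm tall, with an orange impeller on its top. About 0.06 kg. Origin: centre of underside, z up. x, y square to its sides. Starts upright on the bench (underside at z 0), any yaw.
- bearing: Bearing block: dark grey foot 62 (x) x 30 (y) x 8 mm, on its middle a silver block 30 (x) x 28 (y) mm, from 8 to 38 mm above the underside, with a round bearing in its two y faces. Grip the silver block. About 0.15 kg. Origin: centre of underside, z up. Starts upright on the bench (underside at z 0), any yaw.
- bare_motor: Look-alike that stays: the same 42 x 42 x 38 mm motor, but with a bare thin steel shaft (5 mm, up to 56 mm) and no pinion. Origin: centre of underside, z up. Starts upright on the bench (underside at z 0), any yaw. Also among the parts, unlisted and unimportant: a screw tin (30 mm across, 14 high) at x 0.54, y -0.12 and a steel socket (22 mm across, 24 high) at x 0.525, y -0.255.
- plain_gear: Look-alike that stays: the same white gear (59 mm, hub up to 36 mm), but its hub is white too. Origin: centre of underside, z up. Starts upright on the bench (underside at z 0), any yaw.
- card_motor: Picture of the motor: black-edged silver square, brass dot. 73 x 73 x 2 mm yellow card fixed on a tray compartment's floor. Origin: centre of its underside, 5 mm above the bench (top face: 7 mm); x, y parallel to the compartment's walls. The blue tray, on the left of the bench, is fixed: 167 mm square, 2 x 2 compartments of about 76 mm at 81 mm pitch, walls 5 mm thick, tops 13 mm above the bench.
- card_gear: Picture of the gear: white toothed disc, blue centre. 73 x 73 x 2 mm yellow card fixed on a tray compartment's floor. Origin: centre of its underside, 5 mm above the bench (top face: 7 mm); x, y parallel to the compartment's walls. Which card is in which compartment changes.
- card_fan: Picture of the fan: black square, orange impeller. 73 x 73 x 2 mm yellow card fixed on a tray compartment's floor. Origin: centre of its underside, 5 mm above the bench (top face: 7 mm); x, y parallel to the compartment's walls. 
- card_bearing: Picture of the bearing block: dark grey rectangle, silver square in its middle. 73 x 73 x 2 mm yellow card fixed on a tray compartment's floor. Origin: centre of its underside, 5 mm above the bench (top face: 7 mm); x, y parallel to the compartment's walls. 
Things that resemble listed ones, but are neither listed nor needed, are in the scene too. Leave any red look-alike of the bearing alone.

How it is judged:
By the outcome, as a careful person would: the job done as asked, in the order asked, and still so for the second after the job is handed in, with the robot touching nothing.
It also fails if it takes over 99 s, if anything falls off the work surface, if the arm or the gripper's body presses on something with over 40 N, if the wrist force passes 120 N, or if a joint passes its speed limit or range.

## Working session

There is one attempt and no reset: what is moved stays moved. The work goes in short steps, Python scripts to look and compute and a tool call to move; the robot and the scene stay as the last step left them, time stands still between calls to the robot, and variables do not carry over. Pictures are saved under pics/ and viewed, at most 14 in all, crops included, and the job is handed in when it is done.

Besides the shell and the picture viewer there is one more tool, called after "Request:" by a JSON object that holds its "api" and its "payload". servo_tool: Moves the arm, as the interface text tells. Its arguments: {"type":"object","properties":{"series":{"type":"string"},"jaw":{"type":"number"}},"required":["series"]}

```bash
mkdir -p pics; cat > h.py <<'E'
import numpy as np, cv2
from bench import env, imaging, ticket
def snap(name,fn=None):
    m=imaging.camera_model(name); p,d=imaging.snapshot(name)
    if fn: cv2.imwrite('pics/'+fn,p[:,:,::-1])
    return p,d,m
def ray(m,uv):
    K=np.array([[m['fx'],0,m['cx']],[0,m['fy'],m['cy']],[0,0,1]])
    n=cv2.undistortPoints(np.array(uv,float).reshape(-1,1,2),K,np.array(m['dist'],float)).reshape(-1,2)
    R=np.array(m['R']);t=np.array(m['t'])
    return -R.T@t, np.c_[n,np.ones(len(n))]@R
def onplane(m,uv,z):
    c,d=ray(m,uv); return c+d*((z-c[2])/d[:,2])[:,None]
def atdepth(m,uv,dep):
    c,d=ray(m,uv); return c+d*np.asarray(dep)[:,None]
def proj(m,X):
    K=np.array([[m['fx'],0,m['cx']],[0,m['fy'],m['cy']],[0,0,1]])
    return cv2.projectPoints(np.array(X,float).reshape(-1,3),cv2.Rodrigues(np.array(m['R'],float))[0],np.array(m['t'],float),K,np.array(m['dist'],float))[0].reshape(-1,2)
E
python3 - <<'E'
from h import *
s=env.read_state();print({k:np.round(v,3) for k,v in s.items()})
for n in['scene','top']:
    p,d,m=snap(n,n+'1.png');np.savez(n+'1.npz',p=p,d=d)
    c,_=ray(m,[[320,200]]);print(n,c,m['fx'],np.round(m['R'],2).tolist(),(d>0).mean())
print(env.grasp_offset)
E
```

```text
{'time': np.float64(0.0), 'joints': array([-0.872,  0.386,  0.007, -0.   , -1.194, -0.259]), 'joint_vel': array([-0.001, -0.001, -0.001,  0.   , -0.001,  0.   ]), 'tau': array([ 0.0000e+00, -3.9229e+01,  1.8840e+01,  4.1860e+00, -5.0000e-03,
       -0.0000e+00]), 'position': array([ 0.266, -0.565,  0.23 ]), 'tool_rot': array([ 6.850e-01, -3.065e+00, -3.000e-03]), 'contact_force': array([-0.082,  1.111,  1.029]), 'wrist_torque': array([0.003, 0.076, 0.014]), 'gripper_force': np.float64(0.0), 'width': np.float64(0.085)}
scene [ 1.21992158 -0.08620479  0.71238869] 387.8886259926631 [[0.07, 1.0, 0.01], [0.66, -0.04, -0.75], [-0.74, 0.06, -0.67]] 0.99609375
top [3.63095542e-01 6.38970556e-04 9.62378242e-01] 388.4392574629853 [[0.01, -1.0, 0.02], [-1.0, -0.02, -0.09], [0.09, -0.02, -1.0]] 0.9959609375
-0.0187
```

View pics/top1.png

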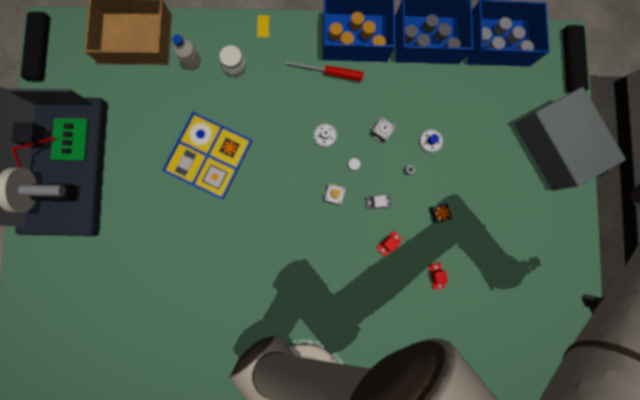

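View pics/scene1.png

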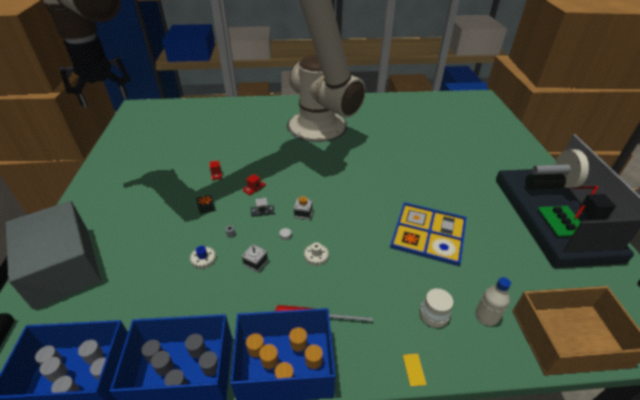

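The top view shows, by pixel:
- **Motors:** brass-pinion motor at (335,194). Its look-alike is the bare-shaft motor at (383,129).
- **Gears:** blue-hub gear at (431,140). Its look-alike is the plain gear at (325,134).
- **Fan:** (442,213), with no loose look-alike.
- **Bearing:** silver and grey block at (378,201). The red look-alikes are at (389,243) and (438,276).
- **Cards:** gear (200,133), fan (230,147), bearing (187,162), motor (214,177).

Next I'll triangulate these across the two views.

```bash
python3 - <<'E'
from h import *
T=np.load('top1.npz');S=np.load('scene1.npz');mt=imaging.camera_model('top');ms=imaging.camera_model('scene')
pts=dict(motor=((336,193),(303,200)),bare=((384,128),(254,251)),gearhub=((433,140),(202,250)),plain=((325,133),(317,247)),fan=((442,213),(205,202)),bearing=((380,201),(263,207)),cM=((214,177),(417,217)),cG=((200,133),(444,246)),cF=((230,147),(411,238)),cB=((187,162),(452,226)))
for k,(a,b) in pts.items():
    ca,da=ray(mt,[a]);cb,db=ray(ms,[b])
    A=np.c_[da[0],-db[0]];x=np.linalg.lstsq(A,cb-ca,rcond=None)[0]
    P=ca+x[0]*da[0];Q=cb+x[1]*db[0]
    D=T['d'][a[1],a[0]]
    print(k,np.round((P+Q)/2,3),'gap',round(np.linalg.norm(P-Q),4),'depth pt',np.round(atdepth(mt,[a],[D])[0],3))
p=T['p'][90:230,160:460,::-1];cv2.imwrite('pics/crop1.png',cv2.resize(p,None,fx=2.6,fy=2.6,interpolation=cv2.INTER_CUBIC))
m=imaging.camera_model('wrist');s=env.read_state()
from scipy.spatial.transform import Rotation as Ro
R=Ro.from_rotvec(s['tool_rot']).as_matrix();print(R.round(2));c,d=ray(m,[[320,200]])
print('cam in tool',R.T@(c-s['position']),'cam R in tool',(np.array(m['R'])@R).round(3),m['fx'],m['dist'])
E
```

```text
motor [ 0.46  -0.069  0.049] gap 0.0028 depth pt [ 0.459 -0.07   0.056]
bare [ 0.622 -0.187  0.042] gap 0.0004 depth pt [ 0.621 -0.187  0.044]
gearhub [ 0.598 -0.311  0.028] gap 0.0017 depth pt [ 0.595 -0.309  0.038]
plain [ 0.609 -0.043  0.031] gap 0.0023 depth pt [ 0.608 -0.044  0.037]
fan [ 0.418 -0.332  0.021] gap 0.0031 depth pt [ 0.417 -0.332  0.028]
bearing [ 0.445 -0.178  0.018] gap 0.0067 depth pt [ 0.443 -0.177  0.039]
cM [0.5   0.23  0.007] gap 0.0022 depth pt [0.499 0.228 0.008]
cG [0.609 0.267 0.011] gap 0.0013 depth pt [0.609 0.266 0.012]
cF [0.576 0.193 0.009] gap 0.0038 depth pt [0.576 0.191 0.008]
cB [0.538 0.305 0.006] gap 0.015 depth pt [0.536 0.296 0.01 ]
[[-0.9  -0.43 -0.  ]
 [-0.43  0.9   0.  ]
 [ 0.    0.   -1.  ]]
cam in tool [ 0.07459633  0.00118849 -0.14182943] cam R in tool [[ 0.002  1.    -0.001]
 [-0.954  0.001 -0.299]
 [-0.299  0.001  0.954]] 276.9735026371527 [-0.03278034  0.          0.          0.          0.        ]
```

View pics/crop1.png

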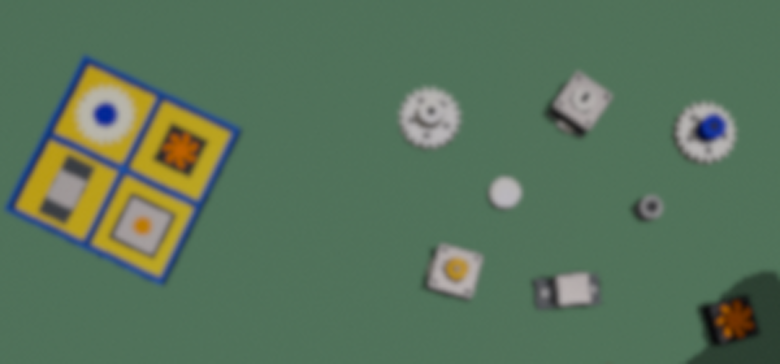

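The crop confirms the choices: brass pinion at (456,268), blue hub at (711,127), orange impeller fan at (735,318) and silver block at (575,288) in the crop. The triangulated heights agree with depth. Next I'll move over the motor and look with the wrist camera.

```bash
cat >> h.py <<'E'
from scipy.spatial.transform import Rotation as Ro
def go(P,yaw,n,P0=None,y0=None):
    """n equal rows to TCP P with tool-y at yaw deg (mod 180), tool down; prints row values"""
    s=env.read_state(); R=Ro.from_rotvec(s['tool_rot']).as_matrix()
    p=s['position'] if P0 is None else np.array(P0)
    y=np.degrees(np.arctan2(R[1,1],R[0,1])) if y0 is None else y0
    dy=(yaw-y+90)%180-90
    a=np.radians(y); Rt=np.array([[np.sin(a),np.cos(a),0],[-np.cos(a),np.sin(a),0],[0,0,-1]])
    st=-np.radians(dy)/n
    Rs=Ro.from_rotvec([0,0,st]).as_matrix(); A=sum(np.linalg.matrix_power(Rs,i) for i in range(n))
    v=np.linalg.solve(A,Rt.T@(np.array(P)-p))
    print('row x%d:'%n,np.round(v/.05,4),'rz',round(st/(np.pi/2),4),'| step mm',round(np.linalg.norm(v)*1e3,1),'deg',round(np.degrees(st),2),'joints',np.round(s['joints'],2), 'y now',round(y,1))
E
python3 -c "
from h import *
go([.46,-.08,.22],73,12)"
```

```text
row x12: [0.8157 0.3575 0.0172] rz 0.0391 | step mm 44.5 deg 3.52 joints [-0.87  0.39  0.01 -0.   -1.19 -0.26] y now 115.2
```

```bash
sed -i 's/\[\[np.sin(a),np.cos(a),0\],\[-np.cos(a),np.sin(a),0\]/[[-np.sin(a),np.cos(a),0],[np.cos(a),np.sin(a),0]/' h.py
python3 -c "
from h import *
go([.46,-.08,.22],73,12)"
```

```text
row x12: [-0.4135  0.7888  0.0172] rz 0.0391 | step mm 44.5 deg 3.52 joints [-0.87  0.39  0.01 -0.   -1.19 -0.26] y now 115.2
```

Request:
{"api": "servo_tool", "payload": {"series": "-.413 .789 .017 0 0 .039;-.413 .789 .017 0 0 .039;-.413 .789 .017 0 0 .039;-.413 .789 .017 0 0 .039;-.413 .789 .017 0 0 .039;-.413 .789 .017 0 0 .039;-.413 .789 .017 0 0 .039;-.413 .789 .017 0 0 .039;-.413 .789 .017 0 0 .039;-.413 .789 .017 0 0 .039;-.413 .789 .017 0 0 .039;-.413 .789 .017 0 0 .039"}}

```text
time: 1.3
position: [0.4599, -0.0783, 0.2211]
tool_rot: [-0.465, -3.107, -0.0]
contact_force: [1.2, -0.6, 0.6]
width: 0.0853
gripper_force: 0.0
```

Request:
{"api": "servo_tool", "payload": {"series": "0 0 0 0 0 0; 0 0 0 0 0 0"}}

```text
time: 1.5
position: [0.4595, -0.0794, 0.2204]
tool_rot: [-0.459, -3.106, 0.0]
contact_force: [-0.0, 0.2, -0.3]
width: 0.0854
gripper_force: 0.0
```

```bash
python3 - <<'E'
from h import *
p,d,m=snap('wrist','w1.png');np.savez('w1.npz',p=p,d=d,**{k:m[k] for k in m})
s=env.read_state();print(s['position'],s['tool_rot'],np.round(s['contact_force'],2))
E
```

```text
[ 0.45897092 -0.08010987  0.22055844] [-4.60867989e-01 -3.10591096e+00  4.30582582e-04] [ 0.21 -0.37 -0.15]
```

View pics/w1.png

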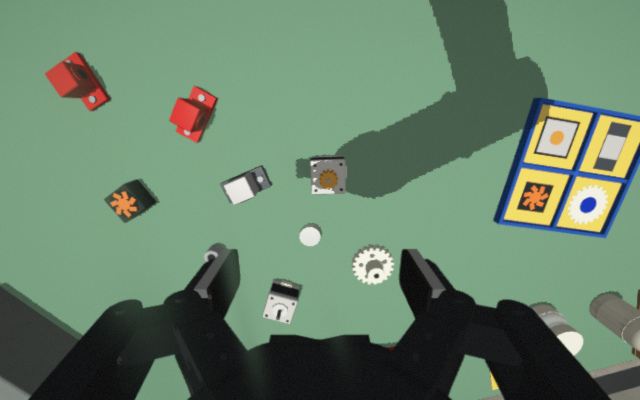

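The wrist view shows the motor with its pinion at (329,178), bearing (247,185), fan (130,200), plain gear (374,265), bare motor (283,300), and the tray with its four cards at upper right. Next I'll measure each one from its top-face points.

```bash
cat >> h.py <<'E'
def cloud(d,m):
    v,u=np.mgrid[0:400,0:640]; X=atdepth(m,np.c_[u.ravel(),v.ravel()],d.ravel()); X[d.ravel()==0]=np.nan
    return X.reshape(400,640,3)
def part(X,xy,zlo,zhi,r=.045):
    k=(np.hypot(X[...,0]-xy[0],X[...,1]-xy[1])<r)&(X[...,2]>zlo)&(X[...,2]<zhi)
    Q=X[k]; c,wh,a=cv2.minAreaRect((Q[:,:2]*1000).astype(np.float32))
    return len(Q),np.round(c,1),np.round(wh,1),round(a,1),round(np.median(Q[:,2])*1e3,1),np.round(Q[:,:2].mean(0)*1e3,1)
E
python3 - <<'E'
from h import *
w=np.load('w1.npz');m={k:w[k] for k in w if k not in'pd'};m={k:(v.item() if v.ndim==0 else v) for k,v in m.items()}
X=cloud(w['d'],m)
print('bench z',np.nanmedian(X[200:240,430:480,2]))
for n,xy,a,b in[('motor',(.46,-.07),.033,.043),('pinion',(.46,-.07),.047,.065),('fan',(.418,-.332),.02,.04),('bearing top',(.445,-.178),.033,.043),('foot',(.445,-.178),.004,.012)]:print(n,part(X,xy,a,b))
p=w['p'];hsv=cv2.cvtColor(p,cv2.COLOR_RGB2HSV)
# cards: yellow areas
k=cv2.inRange(hsv,(18,120,90),(35,255,255));k=cv2.morphologyEx(k,cv2.MORPH_CLOSE,np.ones((3,3)))
cs,_=cv2.findContours(k,cv2.RETR_EXTERNAL,cv2.CHAIN_APPROX_NONE)
for c in cs:
    if cv2.contourArea(c)>900:
        q=onplane(m,c[:,0,:].astype(float),.007)[:,:2]*1e3
        print('card px',c.mean((0,1)).round(),'rect',cv2.minAreaRect(q.astype(np.float32)), 'z',np.nanmedian(X[c[:,0,1],c[:,0,0],2]).round(4))
E
```

```text
bench z -0.000616179889270374
motor (917, array([460.6, -66.3]), array([41.4, 42.4]), 75.0, np.float64(37.1), array([458.8, -65.6]))
pinion (260, array([460.5, -65.7]), array([20.6, 20.9]), 88.0, np.float64(53.2), array([460.1, -65.8]))
fan (978, array([ 420.2, -328.8]), array([40.7, 42.4]), 17.2, np.float64(27.2), array([ 419.5, -326.2]))
bearing top (557, array([ 445.6, -175.2]), array([30.1, 29.9]), 5.7, np.float64(37.0), array([ 445.1, -174.6]))
foot (402, array([ 445.6, -175.6]), array([30.3, 62.8]), 5.6, np.float64(7.2), array([ 442.9, -162.9]))
card px [589. 204.] rect ((609.3771362304688, 271.67144775390625), (69.0179443359375, 72.10820770263672), 65.4195785522461) z 0.0065
card px [536. 196.] rect ((575.8938598632812, 197.88002014160156), (69.1102294921875, 72.5025405883789), 65.66670989990234) z 0.0064
card px [611. 147.] rect ((536.0204467773438, 305.7109680175781), (70.08343505859375, 72.00724792480469), 65.28655242919922) z 0.0065
card px [558. 137.] rect ((502.1164245605469, 231.47193908691406), (69.26451110839844, 72.34487915039062), 65.35869598388672) z 0.0063
```

Heights and sizes match the text: motor 41x42 mm at z 37, bearing foot 30x63, fan 41x42 at z 27, cards at z 6.5. The motor comes first.

```bash
python3 -c "
from h import *
go([.4605,-.066,.07],75,4)"
```

```text
row x4: [0.0123 0.0699 0.7528] rz -0.0052 | step mm 37.8 deg -0.47 joints [ 0.18  0.12 -0.38 -0.   -1.07 -2.04] y now 73.1
```

Request:
{"api": "servo_tool", "payload": {"series": ".012 .07 .753 0 0 -.005;.012 .07 .753 0 0 -.005;.012 .07 .753 0 0 -.005;.012 .07 .753 0 0 -.005;0 0 .6 0 0 0;0 0 .4 0 0 0;0 0 .18 0 0 0;0 0 0 0 0 0;0 0 0 0 0 0", "jaw": 1}}

```text
time: 2.45
position: [0.4617, -0.0665, 0.0124]
tool_rot: [0.414, 3.113, 0.001]
contact_force: [-0.1, 0.2, 0.6]
width: 0.0852
gripper_force: 0.0
```

Request:
{"api": "servo_tool", "payload": {"series": "0 0 0 0 0 0;0 0 0 0 0 0;0 0 0 0 0 0;0 0 0 0 0 0;0 0 0 0 0 0;0 0 0 0 0 0;0 0 0 0 0 0;0 0 0 0 0 0", "jaw": 0}}

```text
time: 3.25
position: [0.4615, -0.0661, 0.0125]
tool_rot: [0.412, 3.113, 0.0]
contact_force: [-0.9, -1.3, 5.6]
width: 0.0412
gripper_force: 60.2
```

```bash
python3 -c "
from h import *
s=env.read_state();print(s['position'],s['tool_rot'],s['width'],s['gripper_force'])
p=s['position']
go([.502,.2315,.20],65.4,8,[p[0],p[1],.15])"
```

```text
[ 0.46154001 -0.06609993  0.01249689] [4.12409696e-01 3.11335862e+00 4.80217562e-05] 0.041237761917705416 60.166897773742676
row x8: [ 0.15    0.7366 -0.125 ] rz 0.0132 | step mm 38.1 deg 1.19 joints [ 0.21  0.42 -0.64  0.   -0.52 -2.04] y now 74.9
```

Request:
{"api": "servo_tool", "payload": {"series": "0 0 -.3 0 0 0;0 0 -.7 0 0 0;0 0 -.9 0 0 0;0 0 -.85 0 0 0;.15 .737 0 0 0 .013;.15 .737 0 0 0 .013;.15 .737 0 0 0 .013;.15 .737 0 0 0 .013;.15 .737 0 0 0 .013;.15 .737 0 0 0 .013;.15 .737 0 0 0 .013;.15 .737 0 0 0 .013"}}

```text
time: 4.45
position: [0.5008, 0.233, 0.1485]
tool_rot: [-0.667, -3.069, 0.001]
contact_force: [0.4, -0.7, -2.0]
width: 0.0408
gripper_force: 61.5
```

Request:
{"api": "servo_tool", "payload": {"series": "0 0 0 0 0 0;0 0 0 0 0 0;0 0 0 0 0 0"}}

```text
time: 4.75
position: [0.5007, 0.2308, 0.1485]
tool_rot: [-0.666, -3.069, 0.002]
contact_force: [0.1, -0.2, -2.3]
width: 0.0408
gripper_force: 61.6
```

```bash
cat >> h.py <<'E'
def cards(p,d,m,X):
    hsv=cv2.cvtColor(p,cv2.COLOR_RGB2HSV)
    k=cv2.inRange(hsv,(18,120,60),(35,255,255));k=cv2.morphologyEx(k,cv2.MORPH_CLOSE,np.ones((3,3)))
    for c in cv2.findContours(k,cv2.RETR_EXTERNAL,cv2.CHAIN_APPROX_NONE)[0]:
        if cv2.contourArea(c)>900:
            q=onplane(m,c[:,0,:].astype(float),.007)[:,:2]*1e3;r=cv2.minAreaRect(q.astype(np.float32))
            print('card px',c.mean((0,1)).round(),np.round(r[0],1),np.round(r[1],1),round(r[2],1),'z',np.nanmedian(X[c[:,0,1],c[:,0,0],2]).round(4))
E
python3 - <<'E'
from h import *
p,d,m=snap('wrist','w2.png');X=cloud(d,m);cards(p,d,m,X)
s=env.read_state();print(s['position'],s['width']);c=proj(m,[[.502,.2315,.007]]);print(c)
go([.503,.2315,.05],65.4,3)
E
```

```text
card px [319. 287.] [613.4 180.7] [57.7 78.1] 70.8 z 0.1866
card px [393. 188.] [535.  303.3] [72.9 71.6] 65.5 z 0.0061
[0.50089838 0.2306188  0.14869874] 0.040642257596107116
[[318.16796059 189.26161475]]
row x3: [-0.0103  0.0112  0.658 ] rz 0.0002 | step mm 32.9 deg 0.02 joints [ 0.73  0.34 -0.29 -0.   -0.95 -2.72] y now 65.5
```

View pics/w2.png

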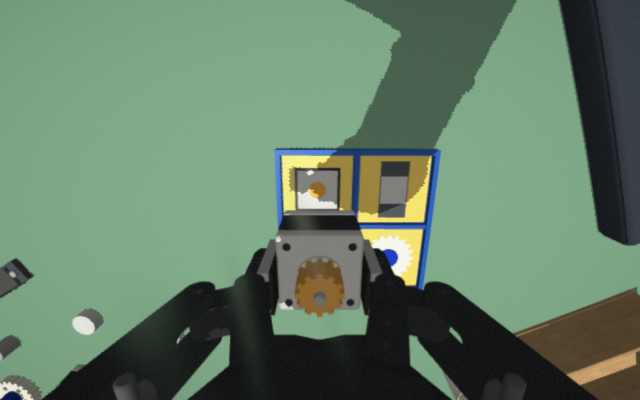

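The view shows the motor held square, the bearing card at (393,188) and the motor card's brass dot at (316,189). That is about 2 px left of my prediction, so the card centre is near (501.2, 229.7). I'll check the held offset, then lower the motor.

```bash
python3 - <<'E'
from h import *
p,d,m=snap('wrist');X=cloud(d,m);s=env.read_state();x=s['position'];print(x)
dz=x[2]-.0125
print(part(X,x[:2],dz+.034,dz+.041),part(X,x[:2],dz+.048,dz+.062,.02))
go([.5012,.2297,.05],65.4,3)
E
```

```text
[0.50109501 0.23058577 0.14889409]
(4856, array([500.5, 233.2]), array([67.9, 42.3]), 65.1, np.float64(173.3), array([495.2, 235.9])) (1896, array([498. , 228.4]), array([32.8, 22.6]), 57.1, np.float64(189.1), array([499.1, 232.3]))
row x3: [-0.0031 -0.0051  0.6593] rz 0.0002 | step mm 33.0 deg 0.02 joints [ 0.73  0.34 -0.29 -0.   -0.95 -2.72] y now 65.5
```

Request:
{"api": "servo_tool", "payload": {"series": "-.02 -.02 .6 0 0 0;0 -.01 .6 0 0 0;0 0 .6 0 0 0;0 0 .4 0 0 0;0 0 .2 0 0 0;0 0 .1 0 0 0;0 0 .04 0 0 0;0 0 0 0 0 0;0 0 0 0 0 0"}}

```text
time: 5.75
position: [0.5024, 0.2304, 0.023]
tool_rot: [0.666, 3.069, 0.003]
contact_force: [0.5, 0.2, -2.5]
width: 0.0405
gripper_force: 61.5
```

Request:
{"api": "servo_tool", "payload": {"series": "0 0 .03 0 0 0;0 0 .02 0 0 0;0 0 .01 0 0 0;0 0 0 0 0 0;0 0 0 0 0 0"}}

```text
time: 6.25
position: [0.5019, 0.2301, 0.0196]
tool_rot: [0.665, 3.07, 0.0]
contact_force: [-1.1, -0.1, 3.3]
width: 0.0409
gripper_force: 62.2
```

Contact felt (+3.3 N). I'll release with a partial opening and rise.

Request:
{"api": "servo_tool", "payload": {"series": "0 0 0 0 0 0;0 0 0 0 0 0;0 0 0 0 0 0;0 0 0 0 0 0;0 0 -.1 0 0 0;0 0 -.4 0 0 0;0 0 -.8 0 0 0;0 0 -.9 0 0 0;0 0 -.9 0 0 0;0 0 -.5 0 0 0;0 0 0 0 0 0", "jaw": 0.7}}

```text
time: 7.35
position: [0.504, 0.2313, 0.2044]
tool_rot: [0.663, 3.063, 0.012]
contact_force: [0.6, 0.9, -0.1]
width: 0.0601
gripper_force: 0.0
```

```bash
python3 - <<'E'
from h import *
p,d,m=snap('wrist');X=cloud(d,m);cards(p,d,m,X)
s=env.read_state();print(s['position'],s['width'])
print(part(X,[.501,.2297],.038,.050),part(X,[.501,.2297],.055,.07))
# gear next: open view above it
go([.597,-.309,.2],90,12); go([.597,-.309,.2],160,12)
E
```

```text
card px [373. 230.] [608.5 269.8] [71.4 70.4] 65.4 z 0.0062
card px [314. 233.] [574.9 196.5] [71.4 70.2] 65.3 z 0.0061
card px [378. 173.] [534.5 303.6] [71.4 70.5] 65.5 z 0.0063
[0.50252134 0.23056754 0.20153405] 0.059928559691465044
(1066, array([501.7, 233.3]), array([41.9, 41.8]), 65.2, np.float64(44.1), array([499.8, 234.1])) (285, array([502. , 233.1]), array([20.2, 21. ]), 52.1, np.float64(60.1), array([501.5, 233.4]))
row x12: [-0.3623 -0.8456  0.0026] rz -0.0227 | step mm 46.0 deg -2.04 joints [ 0.72  0.28 -0.22 -0.   -1.06 -2.72] y now 65.5
row x12: [-0.9622 -0.283   0.0026] rz 0.0792 | step mm 50.1 deg 7.13 joints [ 0.72  0.28 -0.22 -0.   -1.06 -2.72] y now 65.5
```

Request:
{"api": "servo_tool", "payload": {"series": ".3 0 0 0 0 0;0 0 0 0 0 0;0 0 0 0 0 0;0 0 0 0 0 0"}}

```text
time: 7.8
position: [0.4878, 0.2361, 0.1982]
tool_rot: [-0.665, -3.069, 0.002]
contact_force: [-0.1, 0.0, 0.0]
width: 0.0597
gripper_force: 0.0
```

```bash
python3 - <<'E'
from h import *
p,d,m=snap('wrist');X=cloud(d,m);cards(p,d,m,X)
s=env.read_state();print(s['position'],s['width'])
print(part(X,[.501,.2297],.038,.050),part(X,[.501,.2297],.055,.07))
cv2.imwrite('pics/w3.png',cv2.resize(p[100:300,230:430,::-1],None,fx=2.5,fy=2.5))
go([.597,-.309,.2],90,12)
E
```

```text
card px [318. 247.] [576.  196.3] [71.6 71.2] 65.6 z 0.0062
card px [382. 189.] [535.2 303.8] [71.8 72.5] 65.2 z 0.0062
card px [321. 191.] [501.3 230.6] [71.4 70.9] 65.6 z 0.0061
[0.48801399 0.23610582 0.19832499] 0.05959238311977361
(1001, array([501.5, 233.5]), array([42. , 41.2]), 66.0, np.float64(44.1), array([499.4, 234.4])) (298, array([502. , 233.1]), array([21.1, 21.4]), 83.2, np.float64(60.1), array([501.4, 233.4]))
row x12: [-0.3881 -0.849  -0.0028] rz -0.0227 | step mm 46.7 deg -2.04 joints [ 0.75  0.27 -0.25  0.   -1.05 -2.75] y now 65.5
```

View pics/w3.png

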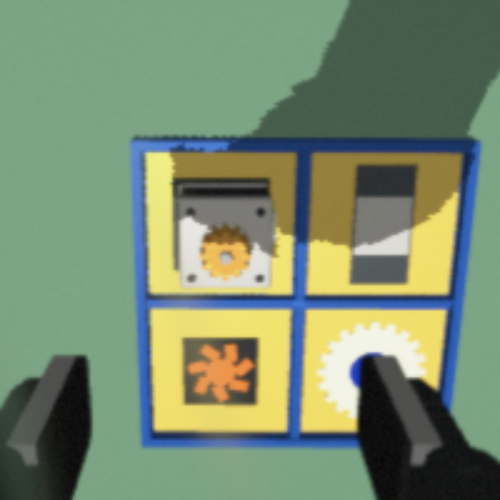

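The motor stands flat on its card, about 2.7 mm from the centre at (501.8, 233.3) against (501.3, 230.6). That is small. Next, the gear.

Request:
{"api": "servo_tool", "payload": {"series": "-.388 -.849 0 0 0 -.023;-.388 -.849 0 0 0 -.023;-.388 -.849 0 0 0 -.023;-.388 -.849 0 0 0 -.023;-.388 -.849 0 0 0 -.023;-.388 -.849 0 0 0 -.023;-.388 -.849 0 0 0 -.023;-.388 -.849 0 0 0 -.023;-.388 -.849 0 0 0 -.023;-.388 -.849 0 0 0 -.023;-.388 -.849 0 0 0 -.023;-.388 -.849 0 0 0 -.023", "jaw": 1}}

```text
time: 9.05
position: [0.5988, -0.3107, 0.1985]
tool_rot: [0.011, -3.141, -0.0]
contact_force: [1.4, -0.6, 0.5]
width: 0.0852
gripper_force: 0.0
```

Request:
{"api": "servo_tool", "payload": {"series": "0 0 0 0 0 0;0 0 0 0 0 0;0 0 0 0 0 0"}}

```text
time: 9.35
position: [0.5982, -0.3079, 0.1986]
tool_rot: [0.01, -3.141, -0.001]
contact_force: [-0.8, 0.8, 0.3]
width: 0.0852
gripper_force: 0.0
```

```bash
python3 - <<'E'
from h import *
p,d,m=snap('wrist','w4.png');X=cloud(d,m)
s=env.read_state();print(s['position'],s['width'])
g=[.597,-.309];print(part(X,g,.03,.045,.03),part(X,g,.007,.016))
hsv=cv2.cvtColor(p,cv2.COLOR_RGB2HSV);k=cv2.inRange(hsv,(105,120,40),(130,255,255))>0
k&=np.hypot(X[...,0]-g[0],X[...,1]-g[1])<.03
print('blue',k.sum(),np.nanmean(X[k],0))
b=X[k&(X[...,2]>.031)];print(cv2.minEnclosingCircle((b[:,:2]*1e3).astype(np.float32)),b[:,2].mean())
f=[.42,-.329];print('fan',part(X,f,.02,.04))
go([.597,-.309,.07],90,4)
E
```

```text
[ 0.59837366 -0.30752475  0.19909579] 0.08533002245623152
(337, array([ 601.8, -309.8]), array([22.8, 21.8]), 0.2, np.float64(35.1), array([ 601.5, -309.7])) (1249, array([ 602.1, -309.6]), array([58. , 58.4]), 33.2, np.float64(11.2), array([ 600. , -309.7]))
blue 382 [ 0.59790166 -0.31036967  0.07252615]
((586.4530029296875, -309.1728820800781), 26.22406578063965) 0.07732885214341222
fan (1195, array([ 424.9, -328.1]), array([30.1, 40.5]), 15.8, np.float64(27.6), array([ 428.1, -328.7]))
row x4: [ 0.0069 -0.0073  0.6455] rz 0.0011 | step mm 32.3 deg 0.1 joints [-0.23  0.49  0.09 -0.   -1.17 -1.33] y now 90.4
```

Close up, the gear is at (602, -309.7), with hub top at z 35 and disc top at z 11, both as expected. I'll descend to TCP z 0.015.

Request:
{"api": "servo_tool", "payload": {"series": "-.035 -.02 .7 0 0 0;-.033 -.02 .8 0 0 0;0 0 .8 0 0 0;0 0 .7 0 0 0;0 0 .4 0 0 0;0 0 .2 0 0 0;0 0 .07 0 0 0;0 0 0 0 0 0;0 0 0 0 0 0;0 0 0 0 0 0"}}

```text
time: 10.4
position: [0.6029, -0.3106, 0.0172]
tool_rot: [-0.01, 3.139, -0.001]
contact_force: [-0.5, -0.1, 0.3]
width: 0.0858
gripper_force: 0.0
```

Request:
{"api": "servo_tool", "payload": {"series": "0 0 0 0 0 0;0 0 0 0 0 0;0 0 0 0 0 0;0 0 0 0 0 0;0 0 0 0 0 0;0 0 0 0 0 0;0 0 0 0 0 0;0 0 0 0 0 0", "jaw": 0}}

```text
time: 11.2
position: [0.6024, -0.3106, 0.0159]
tool_rot: [-0.01, 3.141, -0.001]
contact_force: [0.4, 0.2, 3.7]
width: 0.0217
gripper_force: 59.1
```

```bash
python3 - <<'E'
from h import *
s=env.read_state();print(s['position'],s['tool_rot'],s['width'],s['contact_force'])
p=s['position']
go([.609,.270,.15],65.4,12,[p[0],p[1],.15])
E
```

```text
[ 0.60235061 -0.31055837  0.01585388] [-1.00462633e-02  3.14090969e+00 -5.21831599e-04] 0.021692213089621614 [0.3738108  0.17963677 3.71083027]
row x12: [0.1764 0.9592 0.    ] rz 0.0231 | step mm 48.8 deg 2.08 joints [-0.24  0.67 -0.08  0.   -0.81 -1.33] y now 90.4
```

Request:
{"api": "servo_tool", "payload": {"series": "0 0 -.2 0 0 0;0 0 -.6 0 0 0;0 0 -.9 0 0 0;0 0 -.98 0 0 0;.176 .96 0 0 0 .023;.176 .96 0 0 0 .023;.176 .96 0 0 0 .023;.176 .96 0 0 0 .023"}}

```text
time: 12.0
position: [0.575, -0.1156, 0.1499]
tool_rot: [-0.221, -3.134, -0.0]
contact_force: [1.2, 1.3, 0.0]
width: 0.0218
gripper_force: 59.0
```

Request:
{"api": "servo_tool", "payload": {"series": ".176 .96 0 0 0 .023;.176 .96 0 0 0 .023;.176 .96 0 0 0 .023;.176 .96 0 0 0 .023;.176 .96 0 0 0 .023;.176 .96 0 0 0 .023;.176 .96 0 0 0 .023;.176 .96 0 0 0 .023;0 0 0 0 0 0;0 0 0 0 0 0;0 0 0 0 0 0"}}

```text
time: 13.1
position: [0.608, 0.2697, 0.1493]
tool_rot: [-0.667, -3.069, 0.001]
contact_force: [0.1, -0.5, -0.6]
width: 0.0218
gripper_force: 59.1
```

```bash
python3 - <<'E'
from h import *
p,d,m=snap('wrist','w5.png');X=cloud(d,m);cards(p,d,m,X)
s=env.read_state();print(s['position'],s['width']);dz=s['position'][2]-.0159;x=s['position']
print('hub',part(X,x[:2],dz+.032,dz+.04,.02),'disc',part(X,x[:2],dz+.008,dz+.0145,.04))
go([.6085,.270,.05],65.4,3)
E
```

```text
card px [238. 198.] [581. 194.] [72.2 59.3] 65.6 z 0.0061
[0.60815593 0.26926349 0.14955798] 0.021960320157915644
hub (1832, array([606.6, 268.6]), array([35.4, 23.8]), 64.8, np.float64(168.7), array([606.4, 272. ])) disc (2907, array([606.6, 272. ]), array([55.6, 57.3]), 28.0, np.float64(144.6), array([595.8, 277.9]))
row x3: [-0.      0.0054  0.6637] rz 0.0002 | step mm 33.2 deg 0.02 joints [ 0.66  0.51  0.   -0.   -1.06 -2.66] y now 65.5
```

View pics/w5.png

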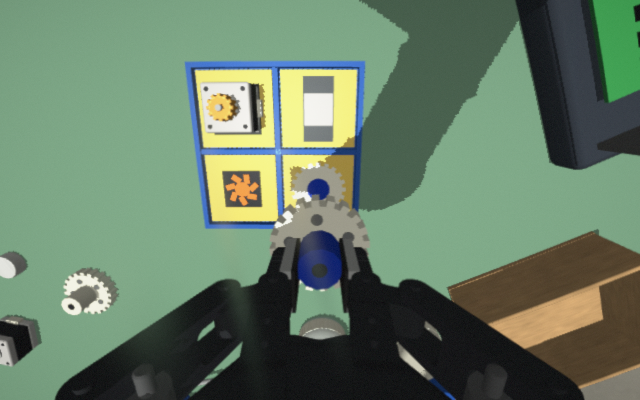

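The held gear's disc reads about 2 mm along +tool y from the TCP, the same bias as the motor, so I'll correct for it. The view shows the gear card free at (318,188) and the motor upright at (225,108). Lowering now.

Request:
{"api": "servo_tool", "payload": {"series": "-.02 -.01 .6 0 0 0;0 0 .7 0 0 0;0 0 .6 0 0 0;0 0 .35 0 0 0;0 0 .15 0 0 0;0 0 .06 0 0 0;0 0 .02 0 0 0;0 0 0 0 0 0;0 0 0 0 0 0"}}

```text
time: 14.05
position: [0.6098, 0.27, 0.0268]
tool_rot: [0.666, 3.069, 0.003]
contact_force: [1.0, -0.5, -1.3]
width: 0.0218
gripper_force: 59.1
```

Request:
{"api": "servo_tool", "payload": {"series": "0 -.03 .01 0 0 0;0 0 .02 0 0 0;0 0 .01 0 0 0;0 0 0 0 0 0;0 0 0 0 0 0"}}

```text
time: 14.55
position: [0.6086, 0.2683, 0.0234]
tool_rot: [-0.666, -3.07, 0.0]
contact_force: [0.4, -0.7, -1.4]
width: 0.0219
gripper_force: 59.1
```

Request:
{"api": "servo_tool", "payload": {"series": "0 0 .02 0 0 0;0 0 0 0 0 0;0 0 0 0 0 0"}}

```text
time: 14.85
position: [0.6087, 0.2684, 0.0228]
tool_rot: [0.666, 3.07, 0.0]
contact_force: [-1.1, 0.5, 2.2]
width: 0.0223
gripper_force: 59.3
```

Request:
{"api": "servo_tool", "payload": {"series": "0 0 0 0 0 0;0 0 0 0 0 0;0 0 0 0 0 0;0 0 0 0 0 0;0 0 -.1 0 0 0;0 0 -.4 0 0 0;0 0 -.8 0 0 0;0 0 -.9 0 0 0;0 0 -.9 0 0 0;.4 0 -.4 0 0 0;0 0 0 0 0 0;0 0 0 0 0 0", "jaw": 0.6}}

```text
time: 16.05
position: [0.59, 0.2767, 0.1979]
tool_rot: [0.665, 3.07, 0.001]
contact_force: [-0.0, -0.0, -0.5]
width: 0.0512
gripper_force: 0.0
```

```bash
python3 - <<'E'
from h import *
p,d,m=snap('wrist');X=cloud(d,m);cards(p,d,m,X)
s=env.read_state();print(s['position'],s['width'])
print('gear',part(X,[.6086,.2706],.037,.05,.03),part(X,[.6086,.2706],.014,.023))
for y in(107,17):go([.425,-.33,.2],y,14);go([.425,-.33,.2],y,16)
E
```

```text
card px [251. 200.] [577.5 195.3] [71.4 66.8] 65.7 z 0.0061
[0.58982363 0.27627411 0.19659591] 0.05105102877154746
gear (340, array([609.3, 271.9]), array([22.7, 23. ]), 65.3, np.float64(42.2), array([608.5, 271.6])) (1242, array([614.1, 269.4]), array([57.5, 70.1]), 68.6, np.float64(18.2), array([606.8, 272.4]))
row x14: [ 0.159  -0.9035 -0.0049] rz -0.0329 | step mm 45.9 deg -2.96 joints [ 0.69  0.45  0.03 -0.   -1.15 -2.68] y now 65.5
row x16: [ 0.1417 -0.7901 -0.0043] rz -0.0288 | step mm 40.1 deg -2.59 joints [ 0.69  0.45  0.03 -0.   -1.15 -2.68] y now 65.5
row x14: [-0.4873 -0.786  -0.0049] rz 0.0385 | step mm 46.2 deg 3.47 joints [ 0.69  0.45  0.03 -0.   -1.15 -2.68] y now 65.5
row x16: [-0.429  -0.6861 -0.0043] rz 0.0337 | step mm 40.5 deg 3.03 joints [ 0.69  0.45  0.03 -0.   -1.15 -2.68] y now 65.5
```

The gear is flat (disc z 18, hub z 42) at (609, 271.8), about 1.3 mm off centre. Next, the fan.

Request:
{"api": "servo_tool", "payload": {"series": ".142 -.79 0 0 0 -.029;.142 -.79 0 0 0 -.029;.142 -.79 0 0 0 -.029;.142 -.79 0 0 0 -.029;.142 -.79 0 0 0 -.029;.142 -.79 0 0 0 -.029;.142 -.79 0 0 0 -.029;.142 -.79 0 0 0 -.029;.142 -.79 0 0 0 -.029;.142 -.79 0 0 0 -.029;.142 -.79 0 0 0 -.029;.142 -.79 0 0 0 -.029", "jaw": 1}}

```text
time: 17.3
position: [0.4238, -0.1712, 0.1961]
tool_rot: [0.19, -3.133, -0.001]
contact_force: [1.3, 1.0, 0.2]
width: 0.0852
gripper_force: 0.0
```

Request:
{"api": "servo_tool", "payload": {"series": ".142 -.79 0 0 0 -.029;.142 -.79 0 0 0 -.029;.142 -.79 0 0 0 -.029;.142 -.79 0 0 0 -.029;0 0 0 0 0 0;0 0 0 0 0 0;0 0 0 0 0 0"}}

```text
time: 18.0
position: [0.4261, -0.3293, 0.1963]
tool_rot: [0.471, -3.104, -0.003]
contact_force: [-0.8, -0.3, -0.0]
width: 0.0855
gripper_force: 0.0
```

```bash
python3 - <<'E'
from h import *
p,d,m=snap('wrist','w6.png');X=cloud(d,m)
s=env.read_state();print(s['position'],s['width'])
f=[.42,-.329];print('fan',part(X,f,.02,.04),'bearing',part(X,(.445,-.175),.033,.043),part(X,(.445,-.175),.004,.012))
go([.4205,-.3285,.007],107,6)
E
```

```text
[ 0.4264043  -0.32899695  0.19677037] 0.08541451722106576
fan (1211, array([ 419.4, -329. ]), array([40.2, 39.9]), 16.4, np.float64(27.6), array([ 418.6, -329.4])) bearing (576, array([ 445.2, -175.9]), array([30.4, 31.2]), 6.2, np.float64(37.2), array([ 444.5, -177.1])) (436, array([ 445.1, -176.1]), array([30.2, 63.6]), 6.1, np.float64(7.3), array([ 443.1, -190.3]))
row x6: [0.0183 0.0074 0.6326] rz 0.0006 | step mm 31.6 deg 0.05 joints [-0.36  0.27 -0.26 -0.   -1.05 -0.91] y now 107.3
```

View pics/w6.png

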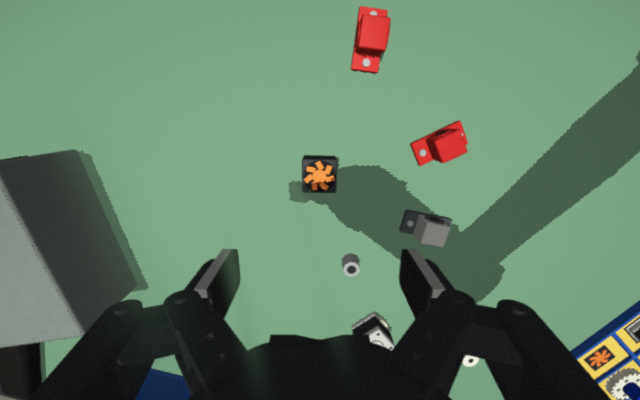

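The view shows the fan alone at (319,174), 40x40 mm, with yaw 16.4 (tool y at 106.4). Descending.

Request:
{"api": "servo_tool", "payload": {"series": ".045 .01 .7 0 0 .005;.045 0 .8 0 0 .005;.044 0 .8 0 0 0;0 0 .7 0 0 0;0 0 .5 0 0 0;0 0 .2 0 0 0;0 0 .1 0 0 0;0 0 0 0 0 0;0 0 0 0 0 0;0 0 0 0 0 0"}}

```text
time: 19.05
position: [0.4212, -0.3315, 0.0089]
tool_rot: [-0.448, 3.107, -0.002]
contact_force: [0.1, -0.4, -0.3]
width: 0.0856
gripper_force: 0.0
```

Request:
{"api": "servo_tool", "payload": {"series": "0 0 0 0 0 0;0 0 0 0 0 0;0 0 0 0 0 0;0 0 0 0 0 0;0 0 0 0 0 0;0 0 0 0 0 0;0 0 0 0 0 0;0 0 0 0 0 0", "jaw": 0}}

```text
time: 19.85
position: [0.4208, -0.3315, 0.0081]
tool_rot: [-0.448, 3.109, -0.001]
contact_force: [0.3, 1.3, 6.2]
width: 0.0388
gripper_force: 62.2
```

```bash
python3 - <<'E'
from h import *
s=env.read_state();print(s['position'],s['tool_rot'],s['width'],s['contact_force'])
p=s['position']
go([.576,.195,.15],65.4,14,[p[0],p[1],.15])
E
```

```text
[ 0.4207546  -0.33148765  0.00807339] [-4.47835128e-01  3.10856523e+00 -1.18513750e-03] 0.03875266406605885 [0.27969197 1.30146602 6.23304425]
row x14: [-0.191   0.7779  0.    ] rz 0.0325 | step mm 40.1 deg 2.93 joints [-0.36  0.51 -0.47  0.   -0.6  -0.92] y now 106.4
```

Request:
{"api": "servo_tool", "payload": {"series": "0 0 -.2 0 0 0;0 0 -.7 0 0 0;0 0 -1 0 0 0;0 0 -.94 0 0 0;-.191 .778 0 0 0 .0325;-.191 .778 0 0 0 .0325;-.191 .778 0 0 0 .0325;-.191 .778 0 0 0 .0325;-.191 .778 0 0 0 .0325;-.191 .778 0 0 0 .0325;-.191 .778 0 0 0 .0325"}}

```text
time: 20.95
position: [0.4496, -0.0524, 0.1497]
tool_rot: [-0.116, -3.139, -0.0]
contact_force: [1.2, 0.2, -1.0]
width: 0.0387
gripper_force: 61.4
```

Request:
{"api": "servo_tool", "payload": {"series": "-.191 .778 0 0 0 .0325;-.191 .778 0 0 0 .0325;-.191 .778 0 0 0 .0325;-.191 .778 0 0 0 .0325;-.191 .778 0 0 0 .0325;-.191 .778 0 0 0 .0325;-.191 .778 0 0 0 .0325;0 0 0 0 0 0;0 0 0 0 0 0;0 0 0 0 0 0"}}

```text
time: 21.95
position: [0.5745, 0.1944, 0.1492]
tool_rot: [-0.669, -3.068, 0.002]
contact_force: [0.2, -1.7, -0.3]
width: 0.0392
gripper_force: 61.5
```

```bash
python3 - <<'E'
from h import *
p,d,m=snap('wrist','w7.png');X=cloud(d,m)
s=env.read_state();print(s['position'],s['width'],s['contact_force']);x=s['position'];dz=x[2]-.0081
print('fan top',part(X,x[:2],dz+.024,dz+.031,.035))
hsv=cv2.cvtColor(p,cv2.COLOR_RGB2HSV);k=(cv2.inRange(hsv,(5,150,60),(17,255,255))>0)&(abs(X[...,2]-dz-.028)<.006)
q=X[k];print('impeller',len(q),cv2.minEnclosingCircle((q[:,:2]*1e3).astype(np.float32)),np.median(q[:,2]))
go([.5758,.1955,.05],65.4,3)
E
```

```text
[0.57457994 0.19419237 0.14944939] 0.03866984469658317 [-0.14420281 -1.0429973  -0.83276122]
fan top (5912, array([573.9, 196.7]), array([64.7, 40.9]), 65.2, np.float64(168.6), array([572. , 198.1]))
impeller 2366 ((574.37890625, 196.83497619628906), 18.667095184326172) 0.1690827038385618
row x3: [-0.0038  0.0113  0.663 ] rz -0.0001 | step mm 33.2 deg -0.0 joints [ 0.59  0.42 -0.15 -0.   -1.   -2.59] y now 65.4
```

View pics/w7.png

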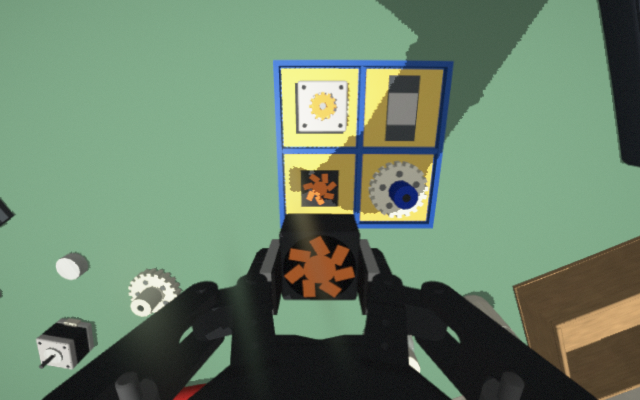

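The fan is held square with its impeller at (574.4, 196.8), and its card centre is at about (575.2, 196.6). The card picture is at (319,187). Motor and gear stand in place. Lowering.

Request:
{"api": "servo_tool", "payload": {"series": "-.016 0 .6 0 0 0;0 0 .7 0 0 0;0 0 .7 0 0 0;0 0 .35 0 0 0;0 0 .2 0 0 0;0 0 .08 0 0 0;0 0 .02 0 0 0;0 0 0 0 0 0;0 0 0 0 0 0;0 0 0 0 0 0;0 0 0 0 0 0"}}

```text
time: 23.1
position: [0.5765, 0.1952, 0.0176]
tool_rot: [0.668, 3.069, 0.001]
contact_force: [0.9, -0.4, -1.2]
width: 0.0384
gripper_force: 61.5
```

Request:
{"api": "servo_tool", "payload": {"series": ".01 -.025 .03 0 0 0;0 0 .015 0 0 0;0 0 .01 0 0 0;0 0 0 0 0 0;0 0 0 0 0 0"}}

```text
time: 23.6
position: [0.5751, 0.194, 0.0151]
tool_rot: [-0.668, -3.07, 0.001]
contact_force: [-2.4, -0.9, 5.9]
width: 0.0386
gripper_force: 62.3
```

Contact (5.9 N). Releasing with a small opening and rising.

Request:
{"api": "servo_tool", "payload": {"series": "0 0 0 0 0 0;0 0 0 0 0 0;0 0 0 0 0 0;0 0 0 0 0 0;0 0 -.1 0 0 0;0 0 -.4 0 0 0;0 0 -.8 0 0 0;0 0 -.9 0 0 0;0 0 -.9 0 0 0;.4 0 -.5 0 0 0;0 0 0 0 0 0;0 0 0 0 0 0", "jaw": 0.62}}

```text
time: 24.8
position: [0.5568, 0.2026, 0.195]
tool_rot: [0.668, 3.069, 0.002]
contact_force: [-0.2, 0.1, 0.1]
width: 0.053
gripper_force: 0.0
```

```bash
python3 - <<'E'
from h import *
p,d,m=snap('wrist');X=cloud(d,m);cards(p,d,m,X)
s=env.read_state();print(s['position'],s['width'])
print('fan',part(X,[.575,.1966],.028,.041),'gear',part(X,[.6086,.2706],.037,.05,.03))
go([.452,-.176,.2],96,10)
E
```

```text
card px [384. 194.] [608.4 270. ] [71.6 71.2] 65.4 z 0.0062
card px [319. 193.] [575.  196.7] [70.9 70.9] 65.5 z 0.0062
card px [388. 125.] [535.  303.6] [71.9 71.1] 65.7 z 0.0062
[0.55651699 0.20217606 0.19376069] 0.052741023800204165
fan (1181, array([574.5, 197.5]), array([39.9, 39.8]), 64.9, np.float64(34.5), array([573.7, 197.7])) gear (338, array([608.7, 270.8]), array([22.5, 22.1]), 14.8, np.float64(42.2), array([607.9, 270.8]))
row x10: [ 0.0641 -0.7914 -0.0125] rz -0.034 | step mm 39.7 deg -3.06 joints [ 0.62  0.36 -0.13 -0.   -1.08 -2.62] y now 65.4
```

The fan is flat and under 1 mm from its card centre. Next, the bearing at (445.2, -176), with its long axis at 96°.

Request:
{"api": "servo_tool", "payload": {"series": ".064 -.791 0 0 0 -.034;.064 -.791 0 0 0 -.034;.064 -.791 0 0 0 -.034;.064 -.791 0 0 0 -.034;.064 -.791 0 0 0 -.034;.064 -.791 0 0 0 -.034;.064 -.791 0 0 0 -.034;.064 -.791 0 0 0 -.034;.064 -.791 0 0 0 -.034;.064 -.791 0 0 0 -.034;0 0 0 0 0 0;0 0 0 0 0 0", "jaw": 1}}

```text
time: 26.05
position: [0.4518, -0.1765, 0.1927]
tool_rot: [0.16, -3.134, -0.001]
contact_force: [0.2, 0.5, 0.9]
width: 0.0853
gripper_force: 0.0
```

```bash
python3 - <<'E'
from h import *
p,d,m=snap('wrist','w8.png');X=cloud(d,m)
s=env.read_state();print(s['position'],s['width'])
print('bearing',part(X,(.445,-.175),.033,.043),part(X,(.445,-.175),.004,.012))
go([.445,-.178,.0145],96,6)
E
```

```text
[ 0.452132   -0.17574058  0.19297257] 0.08559132106558766
bearing (676, array([ 445.5, -175.2]), array([29.8, 29. ]), 6.2, np.float64(37.1), array([ 444.6, -175.3])) (643, array([ 445.2, -175.5]), array([30.2, 61.8]), 5.7, np.float64(7.3), array([ 444.1, -175.8]))
row x6: [ 0.0244 -0.005   0.5949] rz -0.0001 | step mm 29.8 deg -0.01 joints [-0.04  0.18 -0.38 -0.   -1.01 -1.43] y now 96.0
```

View pics/w8.png

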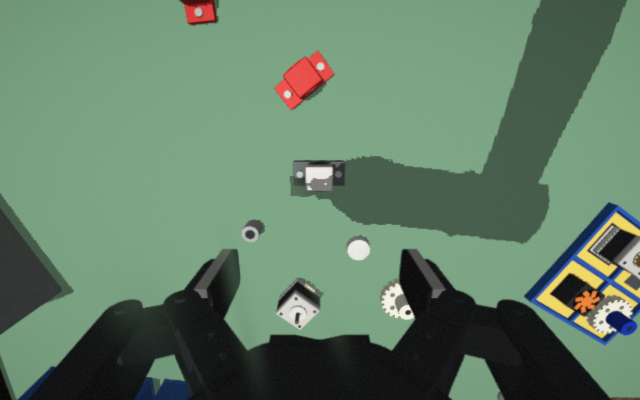

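The bearing is at (319,176) with foot 30x62 mm, and the red look-alike at (304,80) is clear of the gripper. I'll descend to TCP z 0.016.

Request:
{"api": "servo_tool", "payload": {"series": ".048 -.01 .7 0 0 0;.048 -.01 .8 0 0 0;.048 -.01 .8 0 0 0;0 0 .7 0 0 0;0 0 .35 0 0 0;0 0 .15 0 0 0;0 0 .04 0 0 0;0 0 0 0 0 0;0 0 0 0 0 0;0 0 0 0 0 0"}}

```text
time: 27.1
position: [0.4465, -0.1778, 0.0183]
tool_rot: [-0.165, 3.135, -0.0]
contact_force: [0.5, 0.7, 0.3]
width: 0.0851
gripper_force: 0.0
```

Request:
{"api": "servo_tool", "payload": {"series": "0 0 0 0 0 0;0 0 0 0 0 0;0 0 0 0 0 0;0 0 0 0 0 0;0 0 0 0 0 0;0 0 0 0 0 0;0 0 0 0 0 0;0 0 0 0 0 0", "jaw": 0}}

```text
time: 27.9
position: [0.4462, -0.1779, 0.0176]
tool_rot: [-0.165, 3.136, -0.0]
contact_force: [0.0, 0.5, 5.8]
width: 0.0287
gripper_force: 60.6
```

```bash
python3 - <<'E'
from h import *
s=env.read_state();print(s['position'],s['tool_rot'],s['width'],s['contact_force'])
p=s['position']
go([.535,.302,.15],65.4,12,[p[0],p[1],.15])
E
```

```text
[ 0.44615491 -0.17793     0.01758687] [-1.65485133e-01  3.13643035e+00 -3.56863196e-04] 0.028707121510684774 [0.02900665 0.47967175 5.80096821]
row x12: [-0.0357  0.8224  0.    ] rz 0.0284 | step mm 41.2 deg 2.55 joints [-0.04  0.42 -0.6   0.   -0.55 -1.43] y now 96.0
```

Request:
{"api": "servo_tool", "payload": {"series": "0 0 -.2 0 0 0;0 0 -.6 0 0 0;0 0 -.9 0 0 0;0 0 -.95 0 0 0;-.036 .822 0 0 0 .0284;-.036 .822 0 0 0 .0284;-.036 .822 0 0 0 .0284;-.036 .822 0 0 0 .0284;-.036 .822 0 0 0 .0284;-.036 .822 0 0 0 .0284"}}

```text
time: 28.9
position: [0.4568, 0.0692, 0.1497]
tool_rot: [-0.258, -3.13, 0.0]
contact_force: [0.5, -0.4, -0.8]
width: 0.0287
gripper_force: 59.9
```

Request:
{"api": "servo_tool", "payload": {"series": "-.036 .822 0 0 0 .0284;-.036 .822 0 0 0 .0284;-.036 .822 0 0 0 .0284;-.036 .822 0 0 0 .0284;-.036 .822 0 0 0 .0284;-.036 .822 0 0 0 .0284;0 0 0 0 0 0;0 0 0 0 0 0;0 0 0 0 0 0"}}

```text
time: 29.8
position: [0.534, 0.3006, 0.1491]
tool_rot: [-0.671, -3.067, 0.003]
contact_force: [0.6, 0.1, -1.0]
width: 0.0289
gripper_force: 60.1
```

```bash
python3 - <<'E'
from h import *
p,d,m=snap('wrist','w9.png');X=cloud(d,m);cards(p,d,m,X)
s=env.read_state();print(s['position'],s['width'],s['contact_force']);x=s['position'];dz=x[2]-.0176
print('foot',part(X,x[:2],dz+.004,dz+.012,.04))
go([.5342,.3013,.05],65.4,3)
E
```

```text
card px [343. 182.] [542.3 324.4] [29.8 68.4] 67.6 z 0.0064
[0.53419363 0.3004549  0.14953599] 0.02871264962562877 [ 0.27581959 -0.24668042 -0.94555113]
foot (1482, array([528.5, 305.7]), array([62.2, 19.7]), 65.6, np.float64(138.7), array([525.3, 307.2]))
row x3: [0.0023 0.0051 0.6636] rz -0.0003 | step mm 33.2 deg -0.03 joints [ 0.78  0.43 -0.13 -0.   -1.01 -2.78] y now 65.3
```

View pics/w9.png

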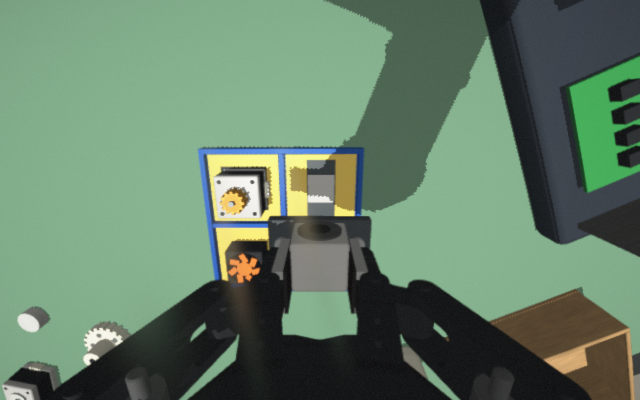

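The bearing is held square with its foot centre at about (533.3, 303.5), and the card centre is (535, 303.6). Lowering with a small correction.

Request:
{"api": "servo_tool", "payload": {"series": "-.03 .01 .6 0 0 0;0 0 .7 0 0 0;0 0 .6 0 0 0;0 0 .3 0 0 0;0 0 .15 0 0 0;0 0 .09 0 0 0;0 0 .02 0 0 0;0 0 0 0 0 0;0 0 0 0 0 0;0 0 0 0 0 0;0 0 0 0 0 0"}}

```text
time: 30.95
position: [0.5367, 0.3018, 0.0273]
tool_rot: [0.67, 3.069, 0.001]
contact_force: [-0.8, -0.5, -0.5]
width: 0.0289
gripper_force: 60.1
```

Request:
{"api": "servo_tool", "payload": {"series": ".005 -.022 .03 0 0 0;0 0 .015 0 0 0;0 0 .01 0 0 0;0 0 0 0 0 0;0 0 0 0 0 0"}}

```text
time: 31.45
position: [0.5357, 0.3005, 0.0247]
tool_rot: [-0.67, -3.069, 0.0]
contact_force: [-3.4, -0.6, 6.1]
width: 0.0284
gripper_force: 60.9
```

Request:
{"api": "servo_tool", "payload": {"series": "0 0 0 0 0 0;0 0 0 0 0 0;0 0 0 0 0 0;0 0 0 0 0 0;0 0 -.1 0 0 0;0 0 -.4 0 0 0;0 0 -.8 0 0 0;0 0 -.9 0 0 0;0 0 -.9 0 0 0;.9 -.6 -.5 0 0 0;0 0 0 0 0 0;0 0 0 0 0 0", "jaw": 0.6}}

```text
time: 32.65
position: [0.4906, 0.2937, 0.2013]
tool_rot: [0.669, 3.068, 0.003]
contact_force: [0.1, 0.3, -0.1]
width: 0.0509
gripper_force: 0.0
```

```bash
python3 - <<'E'
from h import *
p,d,m=snap('wrist');X=cloud(d,m);cards(p,d,m,X)
s=env.read_state();print(s['position'],s['width'])
for n,c,a,b in[('bearing foot',(.535,.3036),.0105,.019),('top',(.535,.3036),.04,.05),('motor',(.501,.231),.038,.05),('fan',(.575,.1966),.028,.041),('hub',(.6086,.2706),.037,.05)]:print(n,part(X,c,a,b,.037))
cv2.imwrite('pics/w10.png',p[:,:,::-1])
t,_,_=snap('top');cv2.imwrite('pics/t2.png',cv2.resize(t[90:300,150:460,::-1],None,fx=2.5,fy=2.5))
E
```

```text
[0.49088168 0.29352239 0.20009123] 0.05124566553535215
bearing foot (605, array([535.8, 304.2]), array([61.4, 30.7]), 65.5, np.float64(14.1), array([533. , 303.6]))
top (611, array([535. , 304.2]), array([30.2, 28.8]), 65.3, np.float64(44.0), array([534.6, 303.8]))
motor (954, array([501.4, 233.6]), array([42.3, 41.3]), 66.1, np.float64(44.0), array([499.1, 236. ]))
fan (521, array([577.6, 204.8]), array([25.5, 40. ]), 63.3, np.float64(34.5), array([577.4, 206.3]))
hub (279, array([609.1, 271.5]), array([23.2, 23.4]), 47.3, np.float64(42.0), array([608.1, 272. ]))
```

View pics/w10.png

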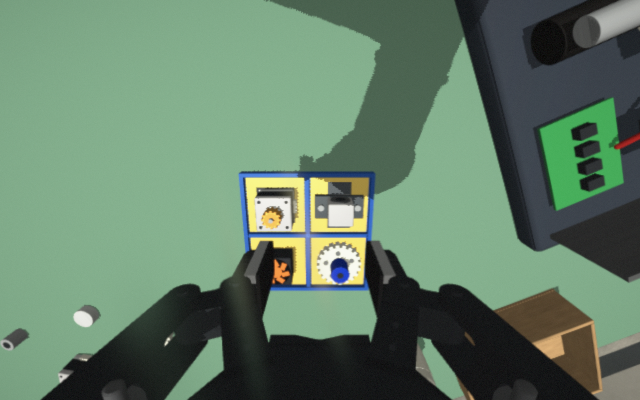

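All four parts stand upright and flat: motor (271,215), bearing (341,208), gear (340,264) and fan (282,268). The fan, gear and bearing are within about 1.5 mm of their card centres, and the motor within about 3 mm. The gripper is clear, so I'm handing in.

```bash
python3 -c "
from h import *
print(ticket.job_done())"
```

```text
the job is handed in; nothing more can be done
None
```

The job is handed in at about 33 s: the motor, blue-hub gear, fan and bearing block are each set upright on their own cards, about 1.5 mm or less from the card centre except the motor at about 3 mm, and I did not move the bare-shaft motor or the all-white gear.

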